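# Tie a sprung lens clamp open with an S-hook

## Robot

A 6-joint arm with a two-finger parallel gripper is mounted at the origin on the work surface. World frame = base frame: x ahead of the robot, y to its left, z up, the work surface at z = 0. Lengths are in mm, angles in rad, forces in N, time in s.
With the tool pointing down it reaches from about 300 to 775 mm from the base axis. Payload 14.6 kg.
Tool frame: the origin (TCP) lies between the finger pads; the fingertips stand manip.tip_reach ahead of it and the grasp point (between the pads) lies 5 mm behind it (manip.tip_reach is the distance from the TCP to the fingertips, in mm); z points along the fingers, y is the line along which they close (so a half turn about z gives the same grasp; the last joint's range is limited). The gripper opens to 94 mm and grips with 3 to 60 N. Pads are 16 mm wide; open, the fingers measure 119 mm over their backs; the gripper's body (75 mm by 177 mm) begins 78 mm behind the grasp point.
Start: joints at [-1.324, 0.3, 1.521, -0, 1.321, -0.067], TCP at [169.764, -523.134, 219.446] pointing down, gripper open.
Joint ranges: [-3.03, 3.03], [-0.79, 2.21], [0.23, 2.52], [-1.04, 4.18], [0, 3.07], [-2.55, 2.55]. Speed limits (rad/s): [2.22, 2.22, 2.57, 3.14, 3.14, 3.14].

## Interface

Orientations are given as [roll, pitch, yaw] about the fixed x, y, z axes, in that order (R = Rz(yaw) Ry(pitch) Rx(roll)).
In Python, from cell import manip gives the robot as it stands. The module is installed in compiled form; this text tells all that it offers.
- The arm moves only by the shell command python3 -m creep 'ROWS' [FORCE]. ROWS is JSON, a list of rows, each a list of 3 entries, a list of its own where there are three numbers: the opening, from -1 (shut) to 1 (fully open), then the shift along the tool's x, y, z in cm, then the turn about the tool's z in units of 5 degrees (1.0 is 5 degrees). In form: [[grip, [tx, ty, tz], roll], ...]. A call has 1 to 12 rows; each row is the pose to reach, as a shift and turn from the pose commanded when the call began, along the tool's axes at that moment; what a row does not reach only later rows make up. A row lasts 1/10 s, in which the tool goes at most 50 mm and 8.59 degrees, less where a joint would pass 70% of its speed; a pose out of reach is approached as far as the arm can. A call with a gripper value outside its range is refused whole. The fingers move at their own pace and stop on an object; FORCE is the grip in N (left out, the last holds). Time passes only in rows, so rows that repeat a pose let the fingers close. It gives the time, the measured TCP pose, the force, the opening and the grip force at its end, in the units of the state.
- manip.read_state(): the state, without advancing time (a new reading comes with each control period).
- manip.camera(name): name is "scene" or "top"; returns the picture (480x640x3 uint8, red, green, blue); there is no depth.
- manip.camera_params(name): a dict with "fovy" (degrees; the focal length in pixels is half the picture's height over the tangent of half this angle, whatever the lens; pixels are square), "cx", "cy" (the principal point, pixels), "origin" and "attitude" of the camera in the world. Camera axes: x right, y down, z forward; pixel columns grow to the right and rows downward; lengths in mm; the calibration is good to about 2 mm. A picture is of the moment at which its call begins. camera_params takes no time and is no camera call.
- manip.sign_off(): hands the job in; it is judged then, once.
The state is a dict: "clock": time; "joints": joint angles; "qd": joint speeds; "effort": joint torques, N m; "eef_pos": TCP position; "eef_rot": TCP orientation; "wrist_force": force on the tool from outside, world axes, zero at the start; "moment": the same for the moment, N m; "finger_gap": finger opening in mm; "finger_force": force on a finger pad.
Only numpy, scipy, OpenCV 4.12 (cv2) and the standard library are available. Lean on these libraries where they do the work, as an engineer would, in place of code of your own. Each camera call takes 0.05 s, during which the arm holds its last target. There are 200 camera calls.

## Task

Tie the lens clamp open: pick up the S-hook with the yellow sleeve, pass one end through the hole in the clamp's orange pull tab, draw the tab against its spring towards the post, and swing the other end round behind the post so that the hook stays stretched between post and tab; then let go. The clamp is delicate: move the tab with the hook only, keep the hook's push or pull on the clamp gentle (under about 20 N), keep the gripper off the clamp, and leave the other things where they are.

Things in the scene. Friction and masses are not known exactly. Their poses are not given: they have to be found in the camera images.
- hook: Flat-lying S-hook, 5 mm steel wire, yellow sleeve to grip at its middle (30 long, 14 wide, 16 high mm). Origin: centre of sleeve underside, x along shank, z up; wire 8 mm above it. Plan of wire centre line, mm: (42,20) curl to (50,20), leg to (50,0), shank to (-50,0), leg to (-50,-20), curl to (-42,-20). Same after a half turn. About 60 g.
- clamp: Lens clamp, fixed. Aluminium base 250 x 100 x 12 mm, origin: centre of underside. Post at its -x end; carriage (grey block, white jaw) and nest at +x. Orange pull tab on the carriage: upright plate in plane y = 10 mm, 4 thick, x 17 to 62 mm at rest, 40 high, its hole at mid-height, x = 33. Carriage block from x = 58 mm on. Pass the hook through the tab towards +y, then draw towards -x.
- tab_mark (a point): Point on the carriage in the tab's plane, 71 mm above the table, straight above the middle of the tab's hole; moves with the carriage along x. Hole: 17 mm along clamp x, 8 mm high, right through 4 mm. The tab is set anywhere in height on the carriage, stiff by 4 N friction: the hole's middle is 4 to 26 mm below this point, and no reading shows where. Find it by eye or feel.
- post (a point): On the axis of the steel post (8 mm diameter, at clamp x -85, y -10 mm), 56 mm above the table. Post top 78 mm above the table; blue collar, 18 mm diameter, up to 38 mm. The hook's free leg ends behind the post (its clamp -x side), the post between shank and curl.
- carriage (a joint): Slide of carriage and tab along clamp -x, m: 0 at rest, hard stop at 0.036. A spring pulls it back with 4 N at 0, plus 0.15 N per mm. Tied by the hook it reads about 0.018; for the hook's curl to pass behind the post it must be drawn to about 0.029 or more.
- dish: steel bowl, 68 mm across, 22 mm high, open; bystander; origin centre of underside
- dish_small: steel bowl, 52 mm across, 16 mm high; bystander; origin centre of underside
- short_hook: short bare brass S-hook, 46 mm long, lying flat; the wrong one (too short), bystander; origin at its middle
- solvent: white bottle with blue cap, 52 mm across, 120 mm high; bystander; origin centre of underside
- lens_cell: brass ring with a lens, 36 mm across, 14 mm high; bystander; origin centre of underside
- screw_cup: green cup, 48 mm across, 40 mm high; bystander; origin centre of underside
Mind the look-alikes: they are no part of the job. What is shaped like the hook but green or purple is not meant.

How it is judged:
By the outcome, as a careful person would: the job done as asked, in the order asked, and still so for the second after the job is handed in, with the robot touching nothing.
It also fails if it takes over 72 s, if anything falls off the work surface, if the arm or the gripper's body presses on something with over 40 N, if the wrist force passes 120 N, or if a joint passes its speed limit or range.

## Working session

There is one attempt and no reset: what is moved stays moved. The work goes in short steps, Python scripts to look and compute and a shell command to move; the robot and the scene stay as the last step left them, time stands still between calls to the robot, and variables do not carry over. Pictures are saved under pics/ and viewed, at most 10 in all, crops included, and the job is handed in when it is done.

```bash
mkdir -p pics; python3 - <<'E'
from cell import manip
import cv2,numpy as np
for n in ("scene","top"):
    im=manip.camera(n); cv2.imwrite(f"pics/{n}0.png",im[:,:,::-1]); print(n,manip.camera_params(n))
print(manip.read_state(), manip.tip_reach)
E
```

```text
scene {'fovy': 42.296991102410644, 'cx': 325.0085852361871, 'cy': 230.72188257433143, 'origin': array([1105.95124346,  361.50989068, 1057.20742938]), 'attitude': array([-2.58733039,  0.0053095 ,  2.16521234])}
top {'fovy': 55.20652591428328, 'cx': 318.1148963309025, 'cy': 246.37120710862473, 'origin': array([460.02523726,  28.22815998, 923.45897699]), 'attitude': array([-2.95237736,  0.01547579, -1.58292265])}
{'clock': 0.1, 'joints': array([-1.32356182e+00,  3.00414212e-01,  1.52147279e+00,  2.72855017e-05,
        1.32067669e+00, -6.66043074e-02]), 'qd': array([-0.00058484, -0.00413468, -0.0010359 ,  0.00116275, -0.00096052,
        0.00224502]), 'effort': array([-1.44399968e-03, -5.32654345e+01, -3.53286445e+01,  7.09199044e-02,
        2.35351530e-02, -6.72946840e-05]), 'eef_pos': array([ 169.74497037, -522.94420639,  218.9633295 ]), 'eef_rot': array([-3.14062552e+00, -9.09994121e-05,  3.13832005e-01]), 'wrist_force': array([ 0.14019652, -0.38646482,  0.64550427]), 'moment': array([-0.0242844 , -0.00034237,  0.04898963]), 'finger_force': 0.0, 'finger_gap': 94.07522635722692} 14.0
```

View pics/scene0.png

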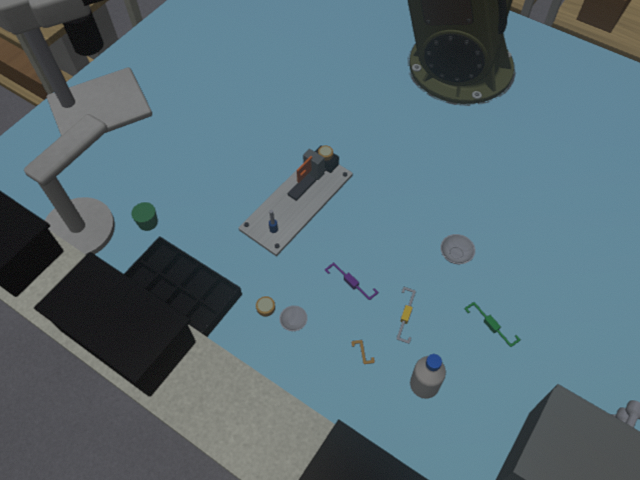

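View pics/top0.png

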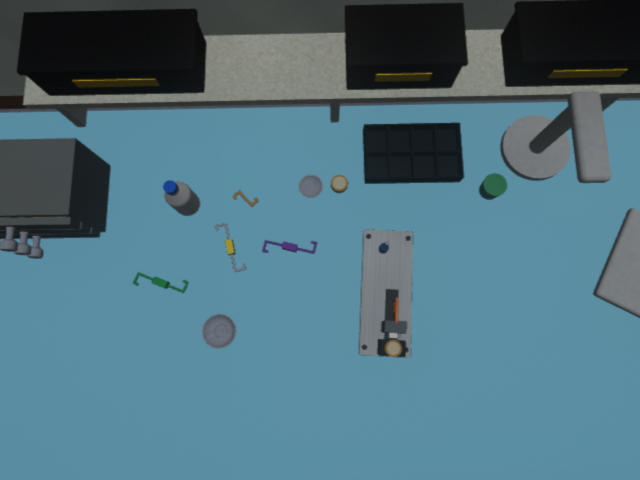

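Candidates in the top view are the yellow-sleeved hook (230,246), the purple hook (290,246), the green hook (160,282) and the short brass hook (245,198). I choose the yellow one and check it in a close crop.

```bash
cat > h.py <<'E'
import numpy as np, cv2
from scipy.spatial.transform import Rotation as R
from cell import manip
def cam(n):
    p=manip.camera_params(n); f=240/np.tan(np.radians(p['fovy'])/2)
    return p,f,R.from_euler('xyz',p['attitude']).as_matrix()
def ray(n,uv):
    p,f,M=cam(n); d=M@np.array([(uv[0]-p['cx'])/f,(uv[1]-p['cy'])/f,1]); return p['origin'],d
def onz(n,uv,z):
    o,d=ray(n,uv); return o+d*(z-o[2])/d[2]
def proj(n,P):
    p,f,M=cam(n); c=M.T@(np.asarray(P,float)-p['origin']); return np.array([p['cx']+f*c[0]/c[2],p['cy']+f*c[1]/c[2]])
def tri(a,b):
    A=[];B=[]
    for n,uv in (("top",a),("scene",b)):
        o,d=ray(n,uv);d=d/np.linalg.norm(d);Q=np.eye(3)-np.outer(d,d);A.append(Q);B.append(Q@o)
    return np.linalg.lstsq(np.vstack(A),np.hstack(B),rcond=None)[0]
def crop(im,x,y,w,h,s):
    return cv2.resize(im[y:y+h,x:x+w],None,fx=s,fy=s,interpolation=cv2.INTER_CUBIC)
E
python3 - <<'E'
from h import *
t=cv2.imread("pics/top0.png");s=cv2.imread("pics/scene0.png")
o=np.zeros((600,800,3),np.uint8)
o[:600,:260]=cv2.resize(t[225:365,355:416],(260,600),interpolation=cv2.INTER_CUBIC)  # x4.26
c=crop(s,235,140,120,120,3); o[:360,270:630]=c
c=crop(t,205,215,45,60,4); o[360:600,270:450]=c
c=crop(s,390,280,35,70,4); o[320:600,640:780]=c
cv2.imwrite("pics/c1.png",o)
# yellow sleeve
for n,im in(("top",t),("scene",s)):
    hsv=cv2.cvtColor(im,cv2.COLOR_BGR2HSV)
    m=cv2.inRange(hsv,(22,170,120),(32,255,255)); k,l,st,ce=cv2.connectedComponentsWithStats(m)
    for i in range(1,k):
        if st[i,4]>15: print(n,st[i],ce[i],onz(n,ce[i],14).round(1))
E
```

```text
top [226 240   7  13  60] [229.4 246.1] [637.6 219.7  14. ]
```

View pics/c1.png

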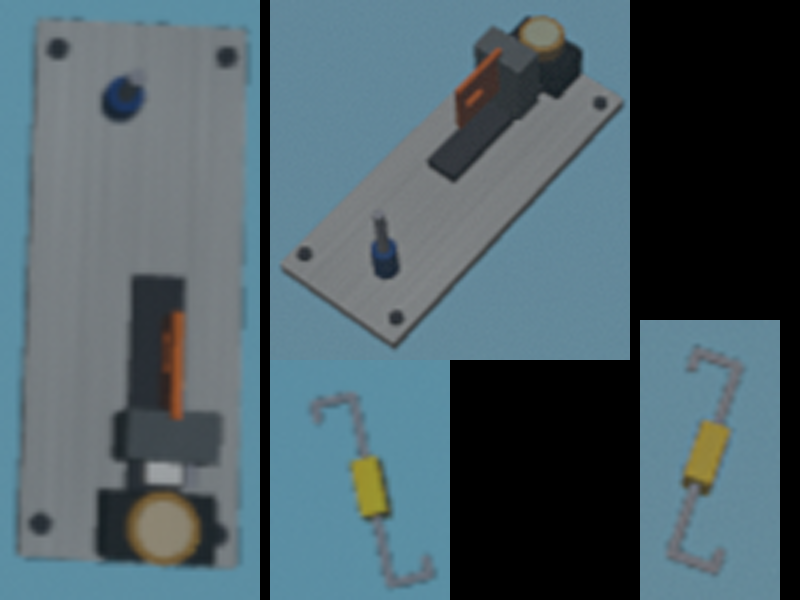

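```bash
cat > fit.py <<'E'
from h import *
from scipy.optimize import least_squares
def T(c): return (355+(c[0]+.5)/4.262-.5, 225+(c[1]+.5)/4.286-.5)
def S(c): return (235+(c[0]-270+.5)/3-.5, 140+(c[1]+.5)/3-.5)
def H(c): return (205+(c[0]-270+.5)/4-.5, 215+(c[1]-360+.5)/4-.5)
def K(c): return (390+(c[0]-640+.5)/4-.5, 280+(c[1]-320+.5)/4-.5)
clamp=[("top",T((37,20)),(-125,-50,12)),("top",T((246,29)),(-125,50,12)),("top",T((238,567)),(125,50,12)),("top",T((18,555)),(125,-50,12)),
("scene",S((282,266)),(-125,50,12)),("scene",S((394,342)),(-125,-50,12)),("scene",S((622,101)),(125,-50,12)),
("top",T((138,75)),(-85,-10,78)),("scene",S((379,212)),(-85,-10,78))]
tab=[("scene",S((475,98)),(33,10,0)),("scene",S((457,92)),(17,10,20)),("scene",S((459,126)),(17,10,-20)),("top",T((179,312)),(17,10,20))]
hook=[("top",H(a),b) for a,b in (((370,487),(0,0,14)),((353,399),(50,0,8)),((316,408),(50,20,8)),((390,583),(-50,0,8)),((432,574),(-50,-20,8)))]
hook+=[("scene",K(a),b) for a,b in (((707,455),(0,0,10)),((740,364),(50,0,8)),((694,352),(50,20,8)),((672,553),(-50,0,8)),((718,569),(-50,-20,8)))]
def W(p,q): c,s=np.cos(p[2]),np.sin(p[2]); return np.array([p[0]+c*q[0]-s*q[1],p[1]+s*q[0]+c*q[1],q[2]])
def rc(p):
    r=[proj(n,W(p,q))-uv for n,uv,q in clamp]
    if len(p)>3: r+=[proj(n,W(p,np.add(q,(0,0,p[3]))))-uv for n,uv,q in tab]
    return np.ravel(r)
if __name__=="__main__":
    a=least_squares(rc,[480,-90,3.14,56],loss='soft_l1'); print("clamp",a.x.round(3)); print(rc(a.x).reshape(-1,2).round(1).tolist())
    b=least_squares(lambda p:np.ravel([proj(n,W(p,q))-uv for n,uv,q in hook]),[637,220,0.2],loss='soft_l1'); print("hook",b.x.round(3)); print(b.fun.reshape(-1,2).round(1).tolist())
    print("post",W(a.x,(-85,-10,56)).round(1),"hole",W(a.x,(33,10,a.x[3])).round(1))
E
python3 fit.py
```

```text
clamp [542.466 -94.338   3.074  64.09 ]
[[0.4, -0.9], [0.7, -0.5], [0.4, 0.4], [0.1, 0.3], [-0.5, -0.5], [0.5, 1.0], [1.4, -0.5], [0.1, 0.2], [0.5, 1.3], [-0.2, -0.8], [0.3, 0.1], [0.5, 0.9], [0.4, -0.3]]
hook [6.36604e+02 2.18871e+02 2.17000e-01]
[[0.2, 0.2], [0.4, -0.5], [0.1, -0.5], [0.5, 0.5], [-0.3, 0.5], [0.6, 0.4], [-16.2, 47.5], [6.0, 54.4], [17.4, -46.5], [-4.3, -54.0]]
post [627.9 -90.1  56. ] hole [ 508.9 -102.1   64.1]
```

```bash
sed -i 's/((740,364),(50,0,8)),((694,352),(50,20,8)),((672,553),(-50,0,8)),((718,569),(-50,-20,8))/((740,364),(-50,0,8)),((694,352),(-50,-20,8)),((672,553),(50,0,8)),((718,569),(50,20,8))/' fit.py; python3 fit.py
cat > go.py <<'E'
from h import *
import sys
# goal TCP x y z yaw(rad) -> shift in cm in tool axes, roll in 5deg units
g=[float(v) for v in sys.argv[1:5]]
s=manip.read_state(); M=R.from_euler('xyz',s['eef_rot']).as_matrix()
print("shift cm",(M.T@(np.array(g[:3])-s['eef_pos'])/10).round(2),"roll",round(-np.degrees(g[3]-s['eef_rot'][2])/5,2))
print("pos",s['eef_pos'].round(1),"rot",s['eef_rot'].round(4),"F",s['wrist_force'].round(2),"M",s['moment'].round(2),"gap",s['finger_gap'].round(1),"ff",round(float(s['finger_force']),1),"t",s['clock'])
E
python3 go.py 636.6 218.9 120 0.217
```

```text
clamp [542.466 -94.338   3.074  64.09 ]
[[0.4, -0.9], [0.7, -0.5], [0.4, 0.4], [0.1, 0.3], [-0.5, -0.5], [0.5, 1.0], [1.4, -0.5], [0.1, 0.2], [0.5, 1.3], [-0.2, -0.8], [0.3, 0.1], [0.5, 0.9], [0.4, -0.3]]
shift cm [ 67.31 -56.14   9.96] roll 1.11Traceback (most recent call last):
  File "fit.py", line 20, in <module>
    b=least_squares(lambda p:np.ravel([proj(n,W(p,q))-uv for n,uv,q in hook]),[637,220,0.2],loss='soft_l1'); print("hook",b.x.round(3)); print(b.fun.reshape(-1,2).round(1).tolist())
    return func(*args, **kwargs)
    result = trf(vector_fun.fun, vector_fun.jac, x0, f0, J0, lb, ub, ftol, xtol,
                 gtol, max_nfev, x_scale, loss_function, tr_solver,
                 tr_options.copy(), verbose, callback=callback_wrapped)
    return trf_no_bounds(
        fun, jac, x0, f0, J0, ftol, xtol, gtol, max_nfev, x_scale,
        loss_function, tr_solver, tr_options, verbose, callback=callback)
    f_new = fun(x_new)
    self._update_fun()
    ~~~~~~~~~~~~~~~~^^
    self.f = self.fun_wrapped(xp_copy(self.x))
             ~~~~~~~~~~~~~~~~^^^^^^^^^^^^^^^^^
    return np.a
[... 532 characters left out ...]
rray([p['cx']+f*c[0]/c[2],p['cy']+f*c[1]/c[2]])
          ~~~^^^
  File "h.py", line 5, in cam
    p=manip.camera_params(n); f=240/np.tan(np.radians(p['fovy'])/2)
ValueError: time passes only in moves, steps and waits
Traceback (most recent call last):
  File "go.py", line 7, in <module>
    print("pos",s['eef_pos'].round(1),"rot",s['eef_rot'].round(4),"F",s['wrist_force'].round(2),"M",s['moment'].round(2),"gap",s['finger_gap'].round(1),"ff",round(float(s['finger_force']),1),"t",s['clock'])
                                                                                                                               ^^^^^^^^^^^^^^^^^^^^^
AttributeError: 'float' object has no attribute 'round'
```

```bash
python3 - <<'E'
s=open('h.py').read().replace("def cam(n):","import functools\n@functools.cache\ndef cam(n):"); open('h.py','w').write(s)
s=open('go.py').read().replace("s['finger_gap'].round(1)","round(float(s['finger_gap']),1)"); open('go.py','w').write(s)
E
python3 fit.py; python3 go.py 636.6 218.9 120 0.217
```

```text
clamp [542.466 -94.338   3.074  64.09 ]
[[0.4, -0.9], [0.7, -0.5], [0.4, 0.4], [0.1, 0.3], [-0.5, -0.5], [0.5, 1.0], [1.4, -0.5], [0.1, 0.2], [0.5, 1.3], [-0.2, -0.8], [0.3, 0.1], [0.5, 0.9], [0.4, -0.3]]
hook [6.36664e+02 2.18260e+02 2.29000e-01]
[[0.5, 0.2], [0.4, -0.4], [0.1, -0.4], [1.1, 0.4], [0.3, 0.3], [0.3, 0.3], [-0.2, 0.5], [1.1, 0.1], [0.8, 0.2], [0.0, -0.0]]
post [627.9 -90.1  56. ] hole [ 508.9 -102.1   64.1]
shift cm [ 67.31 -56.14   9.96] roll 1.11
pos [ 169.7 -522.9  219. ] rot [-3.1406e+00 -1.0000e-04  3.1380e-01] F [ 0.14 -0.39  0.65] M [-0.02 -0.    0.05] gap 94.1 ff 0.0 t 0.1
```

```bash
A='[-0.2,[67.3,-56.1,0],1.0]'; python3 -m creep '[[-0.2,[67.3,-56.1,0],1.0],[-0.2,[67.3,-56.1,0],1.0],[-0.2,[67.3,-56.1,0],1.0],[-0.2,[67.3,-56.1,0],1.0],[-0.2,[67.3,-56.1,0],1.0],[-0.2,[67.3,-56.1,0],1.0],[-0.2,[67.3,-56.1,0],1.0],[-0.2,[67.3,-56.1,0],1.0],[-0.2,[67.3,-56.1,0],1.0],[-0.2,[67.3,-56.1,0],1.0],[-0.2,[67.3,-56.1,0],1.0],[-0.2,[67.3,-56.1,0],1.0]]'; python3 go.py 636.7 218.3 60 0.228
```

```text
clock: 1.3
eef_pos: [490.2, -13.3, 219.4]
eef_rot: [3.142, 0.0, 0.227]
wrist_force: [1.3, -0.6, 0.5]
finger_gap: 37.6
finger_force: 0.0
shift cm [ 19.49 -19.28  15.94] roll -0.01
pos [490.2 -13.3 219.4] rot [3.1416e+00 1.0000e-04 2.2680e-01] F [ 1.34 -0.58  0.52] M [-0.02 -0.06 -0.05] gap 37.6 ff 0.0 t 1.3
```

```bash
python3 -m creep '[[-0.2,[19.5,-19.3,0],0],[-0.2,[19.5,-19.3,0],0],[-0.2,[19.5,-19.3,0],0],[-0.2,[19.5,-19.3,0],0],[-0.2,[19.5,-19.3,0],0],[-0.2,[19.5,-19.3,0],0],[-0.2,[19.5,-19.3,5],0],[-0.2,[19.5,-19.3,10],0],[-0.2,[19.5,-19.3,14],0],[-0.2,[19.5,-19.3,16],0],[-0.2,[19.5,-19.3,16],0],[-0.2,[19.5,-19.3,16],0]]'; python3 go.py 636.7 218.3 17.5 0.228
python3 - <<'E'
from h import *
t=manip.camera("top");s=manip.camera("scene")
o=np.zeros((600,800,3),np.uint8)
o[:,:400]=crop(t,190,190,80,120,5); o[:,400:]=crop(s,365,245,80,120,5)
cv2.imwrite("pics/c2.png",o[:,:,::-1])
E
```

```text
clock: 2.5
eef_pos: [636.5, 216.5, 60.2]
eef_rot: [-3.142, -0.0, 0.227]
wrist_force: [-0.1, 0.1, -0.1]
finger_gap: 37.9
finger_force: 0.0
shift cm [ 0.06 -0.17  4.27] roll -0.02
pos [636.5 216.5  60.2] rot [-3.1416e+00 -4.0000e-04  2.2650e-01] F [-0.1   0.06 -0.07] M [ 0.05 -0.02  0.02] gap 37.9 ff 0.0 t 2.5
```

View pics/c2.png

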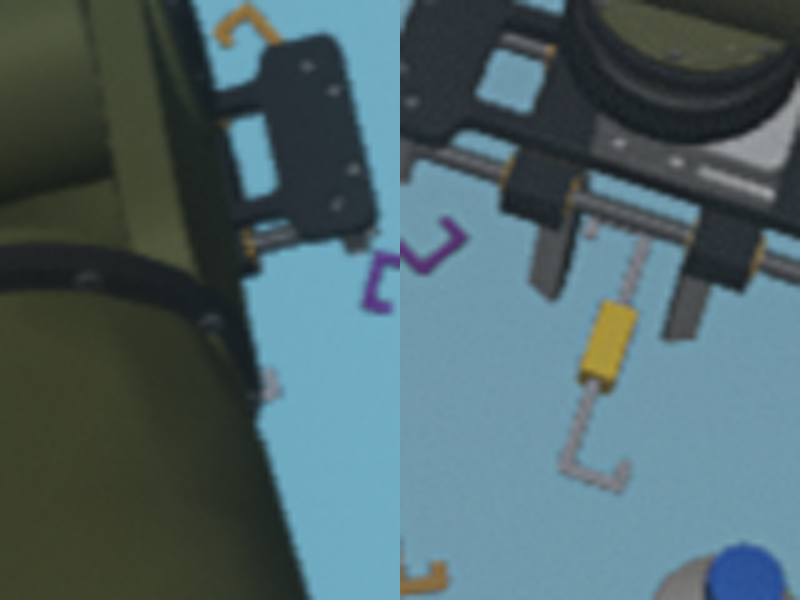

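The scene crop shows the yellow sleeve (607,345) below and between the two fingertips (548,290 and 680,330), so I'm descending and gripping.

```bash
python3 -m creep '[[-0.2,[0.0,-0.1,2.5],0],[-0.2,[0.0,-0.1,4],0],[-0.2,[0.0,-0.1,4.3],0],[-0.2,[0.0,-0.1,4.3],0],[-0.9,[0.0,-0.1,4.3],0],[-0.9,[0.0,-0.1,4.3],0],[-0.9,[0.0,-0.1,4.3],0],[-0.9,[0.0,-0.1,4.3],0],[-0.9,[0.0,-0.1,4.3],0],[-0.9,[0.0,-0.1,4.3],0]]' 40; python3 go.py 636.7 218.3 100 0.228
```

```text
clock: 3.6
eef_pos: [636.3, 217.4, 17.0]
eef_rot: [-3.142, -0.001, 0.227]
wrist_force: [-1.3, -0.7, 5.6]
finger_gap: 13.5
finger_force: 40.0
shift cm [ 0.07 -0.07 -8.3 ] roll -0.02
pos [636.3 217.4  17. ] rot [-3.1416e+00 -8.0000e-04  2.2650e-01] F [-1.28 -0.73  5.59] M [-0.14  0.22 -0.01] gap 13.5 ff 40.0 t 3.6
```

```bash
cat > cl.py <<'E'
from h import *
from fit import W
P=[542.466,-94.338,3.074]; OFF=0.5  # clamp pose; hook centre ahead of TCP along tool x
def tcp(xc,yc,th):
    t=np.radians(th); o=np.array([xc-50*np.cos(t),yc+50*np.sin(t),0]); w=W(P,o); yaw=P[2]-t-np.pi
    return w[0]-OFF*np.cos(yaw),w[1]-OFF*np.sin(yaw),yaw
def corner(s):
    yaw=s['eef_rot'][2]; th=P[2]-np.pi-yaw; w=s['eef_pos'][:2]+OFF*np.array([np.cos(yaw),np.sin(yaw)])
    d=w-P[:2]; c,q=np.cos(P[2]),np.sin(P[2]); o=np.array([c*d[0]+q*d[1],-q*d[0]+c*d[1]])
    return o+50*np.array([np.cos(th),-np.sin(th)]),np.degrees(th)
if __name__=="__main__":
    import sys,subprocess
    xc,yc,th,z=map(float,sys.argv[1:5]); a=tcp(xc,yc,th); s=manip.read_state()
    print("corner now",corner(s)[0].round(1),round(corner(s)[1],1))
    subprocess.run(["python3","go.py",str(a[0]),str(a[1]),str(z),str(a[2])])
E
python3 cl.py 30.3 -22.1 12 150
```

```text
shift cm [-14.06  27.67 -13.31] roll 5.77
pos [636.3 217.4  17. ] rot [-3.1416e+00 -8.0000e-04  2.2650e-01] F [-1.28 -0.73  5.59] M [-0.14  0.22 -0.01] gap 13.5 ff 40.0 t 3.6
corner now [ -25.1 -303.1] -16.9
```

```bash
python3 -m creep '[[-0.9,[0,0,-4],0],[-0.9,[0,0,-8],0],[-0.9,[0,0,-13.3],0],[-0.9,[-14.1,27.7,-13.3],5.8],[-0.9,[-14.1,27.7,-13.3],5.8],[-0.9,[-14.1,27.7,-13.3],5.8],[-0.9,[-14.1,27.7,-13.3],5.8],[-0.9,[-14.1,27.7,-13.3],5.8],[-0.9,[-14.1,27.7,-13.3],5.8],[-0.9,[-14.1,27.7,-13.3],5.8],[-0.9,[-14.1,27.7,-13.3],5.8],[-0.9,[-14.1,27.7,-13.3],5.8]]'; python3 cl.py 30.3 -22.1 12 95
```

```text
clock: 4.8
eef_pos: [561.0, -83.3, 149.3]
eef_rot: [-3.141, 0.0, -0.279]
wrist_force: [0.1, 1.0, 0.1]
finger_gap: 13.3
finger_force: 40.0
shift cm [0.04 0.04 5.43] roll -0.03
pos [561.  -83.3 149.3] rot [-3.1413e+00  1.0000e-04 -2.7930e-01] F [0.1  0.99 0.15] M [0.06 0.04 0.01] gap 13.3 ff 40.0 t 4.8
corner now [ 30.6 -22.7] 12.1
```

```bash
python3 -m creep '[[-0.9,[0,0,3],0],[-0.9,[0,0,6],0],[-0.9,[0,0,7.6],0],[-0.9,[0,0,7.6],0],[-0.9,[0,0,7.6],0]]'; python3 cl.py 30.3 -22.1 12 73
python3 - <<'E'
from h import *
t=manip.camera("top");s=manip.camera("scene")
cv2.imwrite("pics/t3.png",t[:,:,::-1]);cv2.imwrite("pics/s3.png",s[:,:,::-1])
o=np.zeros((600,800,3),np.uint8)
o[:,:400]=crop(t,345,240,80,120,5); o[:,400:]=cv2.resize(s[150:240,265:325],(400,600),interpolation=cv2.INTER_CUBIC)
cv2.imwrite("pics/c3.png",o[:,:,::-1])
E
```

```text
clock: 5.3
eef_pos: [561.3, -83.1, 73.9]
eef_rot: [-3.141, -0.0, -0.278]
wrist_force: [0.1, 0.1, -0.2]
finger_gap: 13.9
finger_force: 40.0
shift cm [0.02 0.07 0.09] roll -0.01
pos [561.3 -83.1  73.9] rot [-3.1415e+00 -2.0000e-04 -2.7810e-01] F [ 0.13  0.14 -0.19] M [ 0.01  0.02 -0.04] gap 13.9 ff 40.0 t 5.3
corner now [ 30.3 -22.9] 12.1
```

View pics/c3.png

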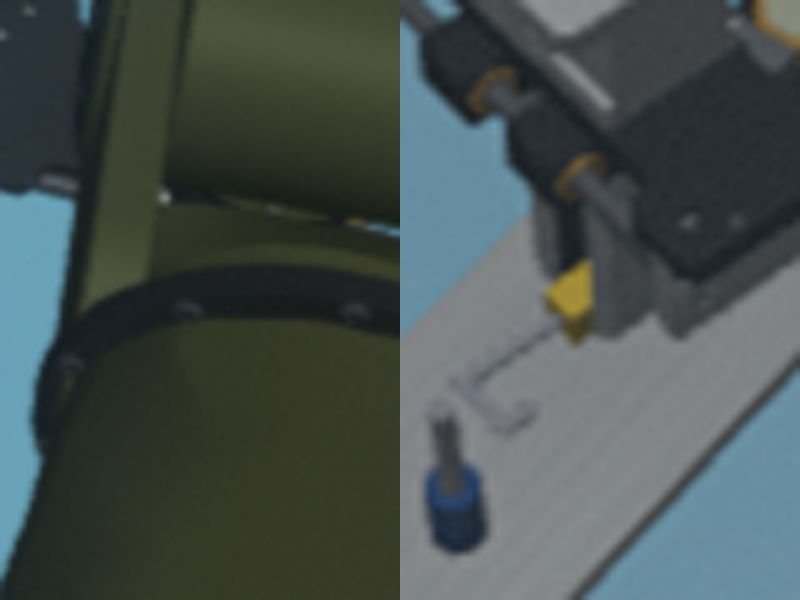

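The hook is held with its far end clear of the post: far corner at crop (462,383), curl corner (515,428), post top (440,410). The hand hides the tab from both cameras. I'll zoom into the earlier unoccluded picture for the hole, with the predicted outline drawn on it.

```bash
python3 - <<'E'
from cl import *
s=manip.read_state()
C,th=corner(s); t=np.radians(th)
def hk(q): # hook local (tab end +x) -> clamp -> world
    o=C-50*np.array([np.cos(t),-np.sin(t)]); c,sn=np.cos(-t),np.sin(-t)
    return W(P,(o[0]+c*q[0]-sn*q[1],o[1]+sn*q[0]+c*q[1],s['eef_pos'][2]-9))
def S(c): return np.array((265+(c[0]-400+.5)*60/400-.5,150+(c[1]+.5)*90/600-.5))
for q,uv in (((-50,0),(462,382)),((-50,-20),(514,428))):
    a=proj("scene",hk(q)); print(q,a.round(2),S(uv).round(2))
print("post top",proj("scene",W(P,(-85,-10,78))).round(2),S((441,409)).round(2))
z0=proj("scene",hk((-50,0)));
for d in np.eye(3): print("px/mm",(proj("scene",hk((-50,0))+d)-z0).round(2))
im=cv2.imread("pics/scene0.png"); k=20;x0,y0=293,150
o=crop(im,x0,y0,34,30,k)
def px(q,z): u=proj("scene",W(P,(q[0],q[1],z))); return (int((u[0]-x0+.5)*k),int((u[1]-y0+.5)*k))
h=62
for a,b in (((17,h+20),(62,h+20)),((17,h+20),(17,h-20)),((24.5,h-4),(41.5,h-4)),((24.5,h+4),(41.5,h+4)),((24.5,h-4),(24.5,h+4)),((41.5,h-4),(41.5,h+4))):
    cv2.line(o,px((a[0],8),a[1]),px((b[0],8),b[1]),(255,255,0),1)
print(o.shape); cv2.imwrite("pics/tabz.png",o)
E
```

```text
(-50, 0) [274.46 206.99] [273.88 206.88]
(-50, -20) [280.83 213.62] [281.68 213.78]
post top [271.53 211.65] [270.73 210.92]
px/mm [-0.31  0.36]
px/mm [0.42 0.24]
px/mm [-0.04 -0.29]
(600, 680, 3)
```

View pics/tabz.png

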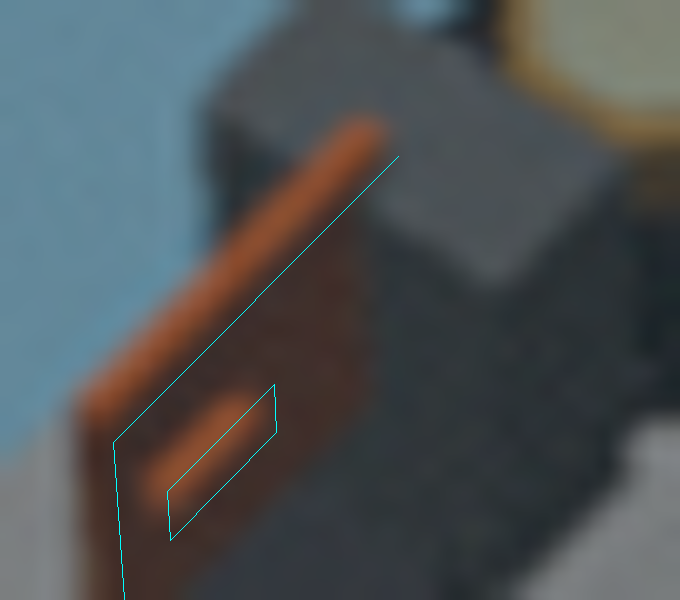

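```bash
sed -i 's/-94.338/-95.2/' cl.py; python3 cl.py 33 -10.4 12 73; python3 -m creep '[[-0.9,[0,0.4,0.03],0],[-0.9,[0,0.7,0.03],0],[-0.9,[0,0.7,0.03],0],[-0.9,[0,0.7,0.03],0]]'; python3 cl.py 33 -10.4 12 73
```

```text
shift cm [-0.02  1.3   0.17] roll -0.02
pos [561.6 -83.6  74.7] rot [-3.1414e+00 -1.8000e-03 -2.7870e-01] F [ 0.47  0.67 -0.71] M [ 0.13  0.02 -0.02] gap 13.4 ff 40.0 t 5.4
corner now [ 30.1 -23.2] 12.1
clock: 5.8
eef_pos: [558.9, -91.1, 73.4]
eef_rot: [-3.142, -0.0, -0.28]
wrist_force: [0.0, 0.7, -0.9]
finger_gap: 13.7
finger_force: 40.0
shift cm [0.04 0.51 0.04] roll -0.03
pos [558.9 -91.1  73.4] rot [-3.1415e+00 -3.0000e-04 -2.8000e-01] F [ 0.03  0.66 -0.94] M [ 0.05  0.01 -0.  ] gap 13.7 ff 40.0 t 5.8
corner now [ 32.3 -15.6] 12.2
```

```bash
python3 -m creep '[[-0.9,[0,0.1,0.02],0],[-0.9,[0,0.2,0.02],0],[-0.9,[0,0.3,0.02],0],[-0.9,[0,0.3,0.02],0]]';  python3 cl.py 33 -10.4 12 73; python3 -m creep '[[-0.9,[0,0.1,0],0],[-0.9,[0,0.2,0],0],[-0.9,[0,0.2,0],0]]'; python3 cl.py 33 -1 12 73
```

```text
clock: 6.2
eef_pos: [558.0, -93.9, 72.9]
eef_rot: [-3.142, 0.0, -0.28]
wrist_force: [-0.7, -0.4, -1.2]
finger_gap: 13.7
finger_force: 40.0
shift cm [ 0.04  0.22 -0.01] roll -0.03
pos [558.  -93.9  72.9] rot [-3.1416  0.     -0.2797] F [-0.66 -0.38 -1.17] M [ 0.04 -0.01 -0.01] gap 13.7 ff 40.0 t 6.2
corner now [ 32.9 -12.8] 12.2
clock: 6.5
eef_pos: [557.5, -95.9, 73.0]
eef_rot: [3.142, -0.0, -0.28]
wrist_force: [-0.3, 0.2, -0.7]
finger_gap: 12.9
finger_force: 40.0
shift cm [ 0.24  0.93 -0.  ] roll -0.03
pos [557.5 -95.9  73. ] rot [ 3.1416 -0.     -0.2797] F [-0.29  0.16 -0.69] M [ 0.08  0.02 -0.03] gap 12.9 ff 40.0 t 6.5
corner now [ 33.4 -10.8] 12.2
```

```bash
python3 -m creep '[[-0.9,[0,0.1,0],0],[-0.9,[0,0.2,0],0],[-0.9,[0,0.3,0],0],[-0.9,[0,0.3,0],0]]';  python3 cl.py 33 -1 12 73; python3 -m creep '[[-0.9,[0,0.1,0],0],[-0.9,[0,0.2,0],0],[-0.9,[0,0.3,0],0],[-0.9,[0,0.3,0],0]]'; python3 cl.py 33 -1 12 73
```

```text
clock: 6.9
eef_pos: [556.6, -98.8, 73.0]
eef_rot: [-3.142, 0.0, -0.28]
wrist_force: [0.0, -0.2, -1.6]
finger_gap: 13.6
finger_force: 40.0
shift cm [ 0.24  0.63 -0.  ] roll -0.03
pos [556.6 -98.8  73. ] rot [-3.1416  0.     -0.2798] F [ 0.02 -0.24 -1.57] M [ 0.06 -0.01  0.02] gap 13.6 ff 40.0 t 6.9
corner now [34.  -7.8] 12.2
clock: 7.3
eef_pos: [555.8, -101.6, 73.0]
eef_rot: [-3.142, -0.0, -0.28]
wrist_force: [0.1, 0.1, -1.6]
finger_gap: 13.1
finger_force: 40.0
shift cm [ 0.24  0.33 -0.  ] roll -0.03
pos [ 555.8 -101.6   73. ] rot [-3.1416 -0.     -0.2797] F [ 0.15  0.05 -1.56] M [ 0.05  0.04 -0.03] gap 13.1 ff 40.0 t 7.3
corner now [34.6 -4.9] 12.2
```

```bash
python3 -m creep '[[-0.9,[0,0.1,0],0],[-0.9,[0,0.2,0],0],[-0.9,[0,0.3,0],0],[-0.9,[0,0.3,0],0]]';  python3 cl.py 27 -1 12 73
python3 - <<'E'
from h import *
s=manip.camera("scene"); t=manip.camera("top")
o=np.zeros((600,800,3),np.uint8); o[:,:500]=crop(s,255,140,100,120,5); o[:,500:]=crop(t,365,240,60,120,5)
cv2.imwrite("pics/c4.png",o[:,:,::-1])
E
```

```text
clock: 7.7
eef_pos: [555.0, -104.5, 72.9]
eef_rot: [-3.142, 0.0, -0.28]
wrist_force: [-0.1, -0.4, -1.0]
finger_gap: 13.4
finger_force: 40.0
shift cm [ 0.83 -0.09 -0.01] roll -0.03
pos [ 555.  -104.5   72.9] rot [-3.1416e+00  1.0000e-04 -2.7980e-01] F [-0.1  -0.39 -0.99] M [ 0.04 -0.02 -0.06] gap 13.4 ff 40.0 t 7.7
corner now [35.3 -2. ] 12.2
```

View pics/c4.png

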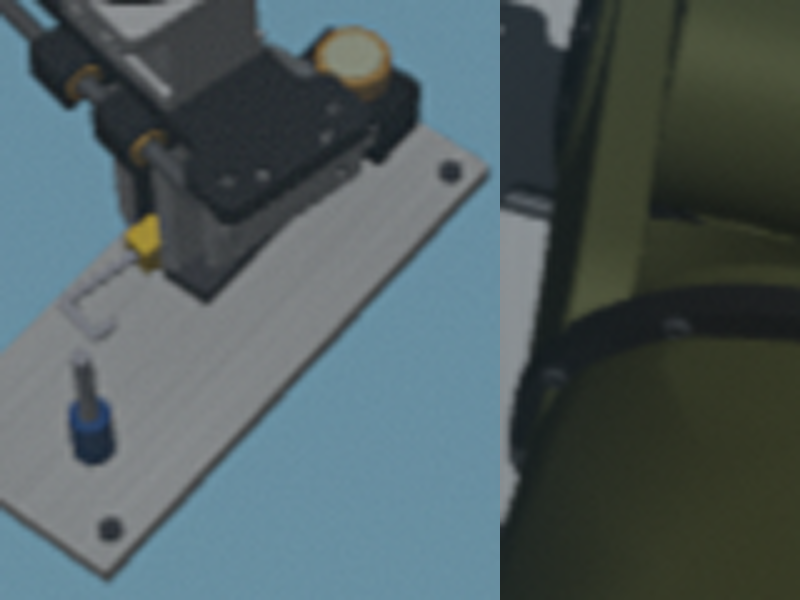

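The scene crop shows the tab end of the hook hidden under the hand. The far leg is free at (65,295)–(100,335), beside the post at (82,360). Insertion met no resistance, so I'm starting to draw and checking the pull force.

```bash
python3 -m creep '[[-0.9,[0.2,0,0],0],[-0.9,[0.5,0,0],0],[-0.9,[0.8,0,0],0],[-0.9,[1.0,0,0],0],[-0.9,[1.0,0,0],0]]';  python3 cl.py 20 1 12 73;  python3 -m creep '[[-0.9,[0.2,0,0],0],[-0.9,[0.5,0,0],0],[-0.9,[0.5,0,0],0]]';  python3 cl.py -7 1 12 73
```

```text
clock: 8.3
eef_pos: [564.4, -107.1, 72.7]
eef_rot: [3.142, 0.001, -0.28]
wrist_force: [-2.6, -0.7, 0.2]
finger_gap: 13.8
finger_force: 40.0
shift cm [ 0.58 -0.04 -0.03] roll -0.03
pos [ 564.4 -107.1   72.7] rot [ 3.1415e+00  1.3000e-03 -2.7970e-01] F [-2.6  -0.68  0.23] M [ 0.17  0.53 -0.02] gap 13.8 ff 40.0 t 8.3
corner now [25.7  0. ] 12.2
clock: 8.6
eef_pos: [569.3, -108.1, 72.7]
eef_rot: [-3.141, 0.001, -0.28]
wrist_force: [-5.0, 3.8, 1.9]
finger_gap: 13.1
finger_force: 40.0
shift cm [ 2.72 -0.57 -0.03] roll -0.03
pos [ 569.3 -108.1   72.7] rot [-3.141e+00  1.300e-03 -2.798e-01] F [-5.   3.8  1.9] M [ 0.77  0.92 -0.18] gap 13.1 ff 40.0 t 8.6
corner now [20.7  0.7] 12.2
```

```bash
python3 -m creep '[[-0.9,[0.2,-0.15,0],0],[-0.9,[0.5,-0.22,0],0],[-0.9,[0.8,-0.28,0],0],[-0.9,[1.0,-0.34,0],0],[-0.9,[1.0,-0.34,0],0]]';  python3 cl.py -7 0 12 73
```

```text
clock: 9.1
eef_pos: [579.6, -108.0, 72.6]
eef_rot: [3.141, 0.002, -0.28]
wrist_force: [-5.9, 0.8, 0.4]
finger_gap: 13.6
finger_force: 40.0
shift cm [ 1.71 -0.37 -0.04] roll -0.03
pos [ 579.6 -108.    72.6] rot [ 3.1413e+00  1.7000e-03 -2.7950e-01] F [-5.9   0.83  0.35] M [ 0.12  1.31 -0.04] gap 13.6 ff 40.0 t 9.1
corner now [10.5 -0.1] 12.1
```

```bash
python3 -m creep '[[-0.9,[0.3,-0.06,0],0],[-0.9,[0.6,-0.13,0],0],[-0.9,[0.9,-0.19,0],0],[-0.9,[0.9,-0.19,0],0]]';  python3 cl.py -7 0 12 73; python3 -m creep '[[-0.9,[0.3,-0.06,0],0],[-0.9,[0.6,-0.13,0],0],[-0.9,[0.75,-0.15,0],0],[-0.9,[0.75,-0.15,0],0]]';  python3 cl.py -7 0 12 73
python3 - <<'E'
from h import *
s=manip.camera("scene")
cv2.imwrite("pics/c5.png",crop(s,245,150,90,100,6)[:,:,::-1])
E
```

```text
clock: 9.5
eef_pos: [588.6, -108.7, 72.5]
eef_rot: [3.141, 0.002, -0.28]
wrist_force: [-8.1, 0.1, 0.8]
finger_gap: 13.6
finger_force: 40.0
shift cm [ 0.83 -0.18 -0.05] roll -0.03
pos [ 588.6 -108.7   72.5] rot [ 3.1412e+00  2.3000e-03 -2.7950e-01] F [-8.13  0.07  0.76] M [0.14 1.52 0.  ] gap 13.6 ff 40.0 t 9.5
corner now [ 1.5 -0.1] 12.1
clock: 9.9
eef_pos: [596.0, -109.2, 72.5]
eef_rot: [3.141, 0.003, -0.28]
wrist_force: [-8.9, 0.5, 2.0]
finger_gap: 13.5
finger_force: 40.0
shift cm [ 0.1  -0.03 -0.05] roll -0.03
pos [ 596.  -109.2   72.5] rot [ 3.1412e+00  2.9000e-03 -2.7960e-01] F [-8.93  0.47  2.04] M [ 0.18  1.85 -0.01] gap 13.5 ff 40.0 t 9.9
corner now [-5.9 -0. ] 12.1
```

View pics/c5.png

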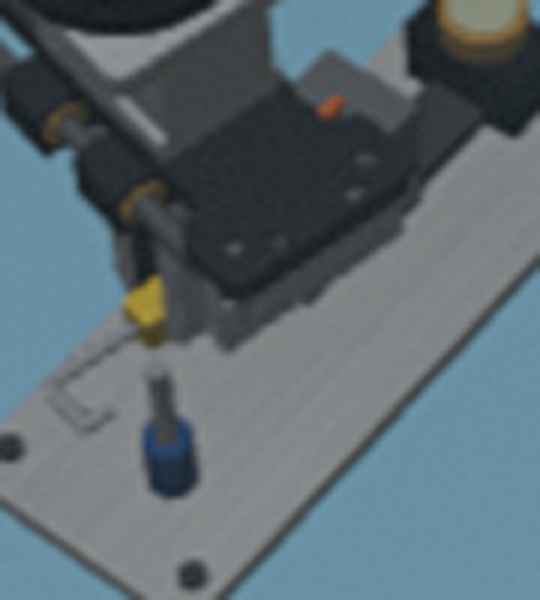

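The carriage has been drawn out: a gap shows between block and nest, and the pull is about 9 N. The far curl tip at (110,413) is past the post at (160,375). Next I work out the swing waypoints.

```bash
for a in "-5.7 0 9" "-5.5 0 6" "-5.2 0 3" "-5 0 0" "-5 0 -1.5"; do echo "== $a"; python3 cl.py $a 72.5 | grep shift; done
```

```text
== -5.7 0 9
shift cm [-0.02 -0.27 -0.01] roll -0.63
== -5.5 0 6
shift cm [-0.06 -0.52 -0.01] roll -1.23
== -5.2 0 3
shift cm [-0.13 -0.77 -0.01] roll -1.83
== -5 0 0
shift cm [-0.19 -1.02 -0.01] roll -2.43
== -5 0 -1.5
shift cm [-0.22 -1.15 -0.01] roll -2.73
```

```bash
python3 -m creep '[[-0.9,[-0.02,-0.14,0],-0.3],[-0.9,[-0.02,-0.27,0],-0.63],[-0.9,[-0.04,-0.4,0],-0.93],[-0.9,[-0.06,-0.52,0],-1.23],[-0.9,[-0.06,-0.52,0],-1.23]]';  python3 cl.py -5 0 0 72.5; 
```

```text
clock: 10.45
eef_pos: [596.7, -104.0, 72.5]
eef_rot: [3.141, 0.003, -0.171]
wrist_force: [-8.7, -0.2, 1.7]
finger_gap: 13.2
finger_force: 40.0
shift cm [-0.07 -0.51 -0.  ] roll -1.19
pos [ 596.7 -104.    72.5] rot [ 3.1414e+00  3.0000e-03 -1.7120e-01] F [-8.75 -0.23  1.74] M [ 0.1   1.81 -0.02] gap 13.2 ff 40.0 t 10.45
corner now [-5.4  0. ] 5.9
```

```bash
python3 -m creep '[[-0.9,[-0.02,-0.14,0],-0.3],[-0.9,[-0.03,-0.26,0],-0.6],[-0.9,[-0.05,-0.38,0],-0.9],[-0.9,[-0.07,-0.51,0],-1.2],[-0.9,[-0.07,-0.51,0],-1.2]]';  python3 cl.py 8.5 0 0 72.5; python3 - <<'E'
from h import *
s=manip.camera("scene")
cv2.imwrite("pics/c6.png",crop(s,245,150,90,100,6)[:,:,::-1])
E
```

```text
clock: 10.95
eef_pos: [596.8, -99.0, 72.5]
eef_rot: [3.141, 0.003, -0.067]
wrist_force: [-9.1, -0.5, -0.0]
finger_gap: 13.4
finger_force: 40.0
shift cm [-1.35 -0.02  0.  ] roll 0.01
pos [596.8 -99.   72.5] rot [ 3.1415e+00  3.0000e-03 -6.6500e-02] F [-9.11 -0.53 -0.03] M [-0.12  1.81 -0.08] gap 13.4 ff 40.0 t 10.95
corner now [-5.   0.2] -0.1
```

View pics/c6.png

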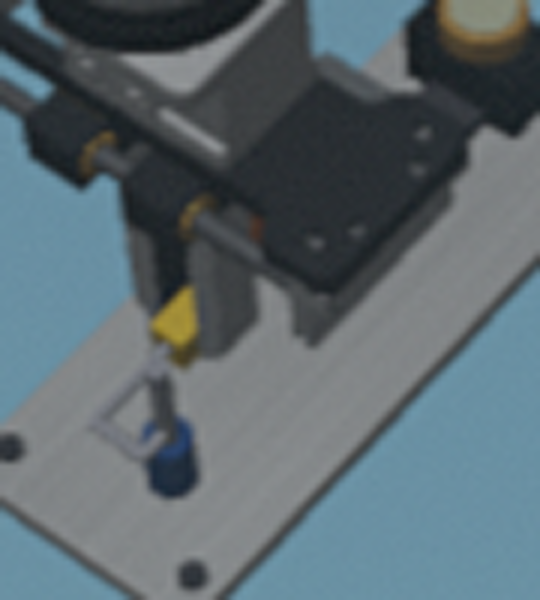

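The far leg is behind the post: leg corner (98,425), curl running in front of the post to (160,437). I'm relaxing toward the tab gently until the post takes the load.

```bash
python3 -m creep '[[-0.9,[-0.2,0,0],0],[-0.9,[-0.5,0,0],0],[-0.9,[-0.8,0,0],0],[-0.9,[-1.0,0,0],0],[-0.9,[-1.0,0,0],0]]';  python3 cl.py 8.5 0 0 72.5;python3 -m creep '[[-0.9,[-0.1,0,0],0],[-0.9,[-0.2,0,0],0],[-0.9,[-0.2,0,0],0]]';  python3 cl.py 8.5 0 0 72.5
```

```text
clock: 11.5
eef_pos: [586.9, -98.4, 72.6]
eef_rot: [3.142, 0.002, -0.068]
wrist_force: [-7.9, -0.9, 0.2]
finger_gap: 13.8
finger_force: 40.0
shift cm [-0.35 -0.02  0.01] roll -0.0
pos [586.9 -98.4  72.6] rot [ 3.1415e+00  2.5000e-03 -6.7700e-02] F [-7.9  -0.85  0.21] M [-0.09  1.55 -0.02] gap 13.8 ff 40.0 t 11.5
corner now [5.  0.2] 0.0
clock: 11.8
eef_pos: [585.0, -98.3, 72.6]
eef_rot: [3.141, 0.002, -0.068]
wrist_force: [-7.5, 0.2, 0.5]
finger_gap: 13.6
finger_force: 40.0
shift cm [-0.17 -0.02  0.01] roll 0.0
pos [585.  -98.3  72.6] rot [ 3.1415e+00  2.2000e-03 -6.7600e-02] F [-7.45  0.23  0.51] M [-0.02  1.48 -0.02] gap 13.6 ff 40.0 t 11.8
corner now [6.8 0.2] -0.0
```

```bash
python3 -m creep '[[-0.9,[-0.1,0,0],0],[-0.9,[-0.1,0,0],0],[-0.9,[-0.1,0,0],0]]';  python3 cl.py 8.5 0 0 72.5 | tail -2;python3 -m creep '[[-0.9,[-0.07,0,0],0],[-0.9,[-0.07,0,0],0],[-0.9,[-0.07,0,0],0]]';  python3 cl.py 8.5 0 0 72.5 | tail -2
```

```text
clock: 12.1
eef_pos: [584.1, -98.3, 72.6]
eef_rot: [3.141, 0.002, -0.068]
wrist_force: [-7.5, 0.2, 0.0]
finger_gap: 13.4
finger_force: 40.0
pos [584.1 -98.3  72.6] rot [ 3.1415e+00  2.2000e-03 -6.7600e-02] F [-7.5   0.17  0.02] M [-0.01  1.44 -0.06] gap 13.4 ff 40.0 t 12.1
corner now [7.7 0.2] 0.0
clock: 12.4
eef_pos: [583.5, -98.2, 72.6]
eef_rot: [3.141, 0.002, -0.068]
wrist_force: [-7.2, -0.9, 1.2]
finger_gap: 13.6
finger_force: 40.0
pos [583.5 -98.2  72.6] rot [ 3.1415e+00  2.1000e-03 -6.7600e-02] F [-7.21 -0.95  1.22] M [-0.1   1.4  -0.01] gap 13.6 ff 40.0 t 12.4
corner now [8.4 0.2] -0.0
```

```bash
python3 -m creep '[[-0.9,[-0.07,0,0],0],[-0.9,[-0.07,0,0],0],[-0.9,[-0.07,0,0],0]]';  python3 cl.py 8.5 0 0 72.5 | tail -2;python3 -m creep '[[-0.9,[-0.07,0,0],0],[-0.9,[-0.07,0,0],0],[-0.9,[-0.07,0,0],0]]';  python3 cl.py 8.5 0 0 72.5 | tail -2
```

```text
clock: 12.7
eef_pos: [582.8, -98.1, 72.6]
eef_rot: [3.141, 0.002, -0.068]
wrist_force: [-7.6, -1.5, 0.8]
finger_gap: 13.7
finger_force: 40.0
pos [582.8 -98.1  72.6] rot [ 3.1415e+00  2.1000e-03 -6.7600e-02] F [-7.63 -1.48  0.8 ] M [-0.13  1.36  0.  ] gap 13.7 ff 40.0 t 12.7
corner now [9.1 0.2] -0.0
clock: 13.0
eef_pos: [582.1, -98.1, 72.7]
eef_rot: [3.141, 0.002, -0.068]
wrist_force: [-6.6, -0.7, 0.3]
finger_gap: 14.0
finger_force: 40.0
pos [582.1 -98.1  72.7] rot [ 3.1414e+00  1.9000e-03 -6.7600e-02] F [-6.57 -0.73  0.26] M [-0.07  1.43 -0.02] gap 14.0 ff 40.0 t 13.0
corner now [9.7 0.2] -0.0
```

```bash
python3 -m creep '[[-0.9,[-0.07,0,0],0],[-0.9,[-0.07,0,0],0],[-0.9,[-0.07,0,0],0]]';  python3 cl.py 8.5 0 0 72.5 | tail -2;python3 -m creep '[[-0.9,[-0.07,0,0],0],[-0.9,[-0.07,0,0],0],[-0.9,[-0.07,0,0],0]]';  python3 cl.py 8.5 0 0 72.5 | tail -2
```

```text
clock: 13.3
eef_pos: [581.8, -98.1, 72.7]
eef_rot: [3.141, 0.001, -0.068]
wrist_force: [-5.5, -0.3, -1.8]
finger_gap: 13.6
finger_force: 40.0
pos [581.8 -98.1  72.7] rot [ 3.1415e+00  8.0000e-04 -6.7600e-02] F [-5.47 -0.25 -1.82] M [-0.16  1.05 -0.01] gap 13.6 ff 40.0 t 13.3
corner now [10.1  0.2] 0.0
clock: 13.6
eef_pos: [581.5, -98.0, 72.8]
eef_rot: [3.141, -0.0, -0.068]
wrist_force: [-1.0, -2.4, -5.1]
finger_gap: 13.6
finger_force: 40.0
pos [581.5 -98.   72.8] rot [ 3.1414e+00 -3.0000e-04 -6.7600e-02] F [-0.95 -2.39 -5.15] M [-0.47  0.25 -0.05] gap 13.6 ff 40.0 t 13.6
corner now [10.4  0.2] 0.0
```

```bash
python3 -m creep '[[-0.9,[0.01,0,0.04],0],[-0.9,[0.01,0,0.04],0],[-0.9,[0.01,0,0.04],0]]' 15;  python3 cl.py 8.5 0 0 72.5 | tail -2
```

```text
clock: 13.9
eef_pos: [581.6, -98.0, 72.7]
eef_rot: [3.141, -0.0, -0.068]
wrist_force: [-2.1, -1.3, -1.0]
finger_gap: 13.9
finger_force: 15.0
pos [581.6 -98.   72.7] rot [ 3.1415e+00 -4.0000e-04 -6.7600e-02] F [-2.14 -1.33 -1.  ] M [-0.54  0.46 -0.1 ] gap 13.9 ff 15.0 t 13.9
corner now [10.3  0.1] 0.0
```

Forces are small, so I'm opening, rising straight up, backing well away and looking.

```bash
python3 -m creep '[[-0.6,[0,0,0],0],[-0.4,[0,0,0],0],[-0.2,[0,0,0],0],[-0.2,[0,0,0],0],[-0.2,[0,0,0],0],[-0.2,[0,0,-2],0],[-0.2,[0,0,-5],0],[-0.2,[0,0,-10],0],[-0.2,[0,0,-14],0],[-0.2,[0,0,-14],0]]' && python3 -m creep '[[-0.2,[-10,-30,0],0],[-0.2,[-10,-30,0],0],[-0.2,[-10,-30,0],0],[-0.2,[-10,-30,0],0],[-0.2,[-10,-30,0],0],[-0.2,[-10,-30,0],0],[-0.2,[-10,-30,0],0],[-0.2,[-10,-30,0],0],[-0.2,[-10,-30,0],0],[-0.2,[-10,-30,0],0]]'
python3 - <<'E'
from h import *
t=manip.camera("top");s=manip.camera("scene")
o=np.zeros((600,800,3),np.uint8)
o[:,:300]=crop(t,358,230,60,120,5); o[:,300:]=crop(s,245,140,100,120,5)
cv2.imwrite("pics/c7.png",o[:,:,::-1])
E
```

```text
clock: 14.9
eef_pos: [583.3, -98.3, 218.6]
eef_rot: [3.14, -0.009, -0.067]
wrist_force: [1.0, 1.2, -0.7]
finger_gap: 37.9
finger_force: 0.0
clock: 15.9
eef_pos: [502.4, 206.8, 212.4]
eef_rot: [3.141, 0.0, -0.069]
wrist_force: [-0.0, -0.6, 0.4]
finger_gap: 37.4
finger_force: 0.0
```

View pics/c7.png

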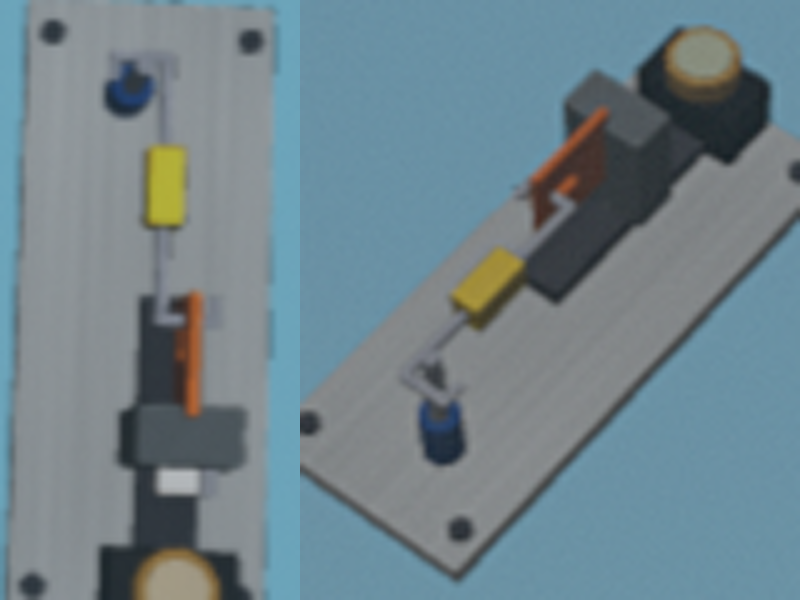

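The hook is stretched between post and tab. In the top crop its leg runs behind the post at (145,60) and its other end passes through the tab at (190,320); the carriage is drawn and the robot is clear.

```bash
python3 -c "
from cell import manip
print(manip.sign_off())"
```

```text
the job is handed in; nothing more can be done
None
```

The lens clamp is tied open: the yellow-sleeved hook is stretched between post and tab, pull on the clamp peaked at about 9 N, the gripper is clear, and the job was handed in at about 16 s of the 72 s limit.

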